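# Clamp the bench-centre tailstock and hold its spring centre back

### The arm

A 6-joint arm with a two-finger parallel gripper is mounted at the origin on the work surface. World frame = base frame: x ahead of the robot, y to its left, z up, the work surface at z = 0. Lengths are in m, angles in rad, forces in N, time in s.
With the tool pointing down it reaches from about 0.4 to 0.825 m from the base axis. Payload 7 kg.
Tool frame: the origin (TCP) lies midway between the tips of the shut fingers; the grasp point (between the pads) lies 19 mm behind it; z points along the fingers, y is the line along which they close (so a half turn about z gives the same grasp; the last joint's range is limited). The gripper opens to 88 mm and grips with 3 to 60 N. Pads are 19 mm wide; open, the fingers measure 130 mm over their backs; the gripper's body (78 mm by 193 mm) begins 47 mm behind the grasp point.
Start: joints at [-0.849, 0.359, 0.012, 0, -1.224, -0.288], TCP at [0.284, -0.612, 0.227] pointing down, gripper open.
Joint ranges: [-3.07, 3.07], [-1.43, 2.12], [-1.02, 1.25], [-3.03, 1.67], [-3.05, -0], [-3.03, 3.03]. Speed limits (rad/s): [2.39, 2.39, 3.01, 3.14, 3.14, 3.14].

### API

Orientations are given as [roll, pitch, yaw] about the fixed x, y, z axes, in that order (R = Rz(yaw) Ry(pitch) Rx(roll)).
In Python, from station import get_state, grab_frame, calibration, job_done, boxes_of, regions_of, spot_point gives the robot as it stands. The module is installed in compiled form; this text tells all that it offers.
- The arm moves only by the tool arm_command, never from a script. Its argument "commands" is a list of rows, each an object of numbers: "tx", "ty", "tz": the shift along the tool's x, y, z each as a share of 25 cm, from -1 to 1; "twist": the turn about the tool's z as a share of 180 degrees, from -1 to 1. A call has exactly 8 rows; each row is the pose to reach, as a shift and turn from the pose commanded when the call began, along the tool's axes at that moment, turning the shorter way round; what a row does not reach only later rows make up. A row lasts 1/12 s, in which the tool goes at most 41.7 mm and 7.16 degrees, less where a joint would pass 70% of its speed; a pose out of reach is approached as far as the arm can. A call with a number of a shift or a turn outside -1 to 1 is refused whole. A call with a gripper value outside its range is refused whole. "claw" is the opening, from 0 (shut) to 1 (fully open), set as the call begins (left out, the last holds). The fingers move at their own pace and stop on an object; "grip_force" is the grip in N (left out, the last holds). Time passes only in rows, so rows that repeat a pose let the fingers close, or fill a call up. It gives the time, the measured TCP pose, the force, the opening and the grip force at its end, in the units of the state.
- get_state(): the state, without advancing time (a new reading comes with each control period).
- grab_frame(name): name is "scene" or "top" or "wrist"; returns the picture (400x640x3 uint8, red, green, blue); there is no depth.
- calibration(name): a dict with "camera_matrix" (3x3 intrinsics, pixels), "k1" (the pictures are not rectified: a ray, as slopes to the right and down, at radius r is drawn at 1 + k1 r^2 times it, then the intrinsics apply), "extrinsics" (4x4, takes a point from camera to world coordinates). Camera axes: x right, y down, z forward; pixel columns grow to the right and rows downward; lengths in m; the calibration is good to about 2 mm. A picture is of the moment at which its call begins: read the wrist's pose just before it. calibration takes no time and is no camera call; for the wrist camera it gives the pose at the moment of the call.
- job_done(): hands the job in; it is judged then, once.
Trained networks look in the newest picture that a camera, given by its name, has taken for a name from the list of things; names that differ only in an ending like _2 or _b are one class to them, and where a whole thing is asked for, a point or a joint stands for the part that bears it (a point fixed in the world has none). Each returns a list of dicts, best first, with "score" (0 to 1); they miss things now and then, are a little off and sometimes report something else, mostly with a low value. They report only what shows in the picture. A call takes as long as a camera call.
- boxes_of(query, camera): "rect" ([left, top, right, bottom] in pixels, round what is visible of it).
- regions_of(query, camera): "region" (400x640 bool, what is visible of it) and "rect" ([left, top, right, bottom] in pixels, round what is visible of it).
- spot_point(query, camera): "uv" ([column, row] in pixels: a listed point, or the origin of a listed thing).
The state is a dict: "t": time; "q": joint angles; "qd": joint speeds; "joint_efforts": joint torques, N m; "eef_pos": TCP position; "ee_rot": TCP orientation; "force": force on the tool from outside, world axes, zero at the start; "moment": the same for the moment, N m; "width": finger opening in m; "gripper_force": force on a finger pad.
Only numpy, scipy, OpenCV 4.12 (cv2) and the standard library are available. Lean on these libraries where they do the work, as an engineer would, in place of code of your own. Each camera call takes 0.05 s, during which the arm holds its last target. There are 200 camera calls.

### The job

I am about to lift a shaft between the bench centres. The tailstock already stands where I want it, so do not shift it along the bed: swing its clamp lever fully home (clockwise seen from above), then pull the black knob on top of the tailstock back against its spring, away from the headstock, until its pin stands at the red line. Finish while still holding the knob there, with the tailstock clamped, and leave the dial stand and the other things on the bench alone.

Things in the scene. Friction and masses are not known exactly. Their poses are not given: they have to be found in the camera images.
- bed: Bench centres' bed: low grey and ground-steel beam, 560 long (its y axis), 140 wide (x), top face 50 above the bench, a T-slot along its middle; fixed to the bench. Origin: centre of its underside, on the bench. A red headstock with a pointed dead centre is fixed on its +y end; the red tailstock stands on the -y half. Spindle axis: above the bed's middle line, 75 above the bed top.
- tailstock: Red tailstock on the bed. Origin: centre of the underside of its foot, on the bed top (50 above the bench); axes as the bed's, +y towards the headstock. Foot 130 (x) by 90 (y) by 22 high; barrel housing on it 46 wide (x), 104 long (y), top (aluminium slotted plate) 106 above the origin; 25 more of cap at its -y end. Unclamped it slides along the bed's y with about 8 N of drag, so it must not be pushed about; clamped it holds over 40 N.
- clamp_lever (a joint): Clamp lever's turn about its vertical stud, rad: starts 0 to 0.4, 1.5 at its stop (fully home), growing clockwise seen from above. Stays where it is left. It bites from about 0.9; needs 4 N at the ball at first, 7 N at the end.
- clamp_ball (a point): Centre of the black ball, 25 in diameter, on the end of the steel clamp lever, on the -x side of the tailstock; 88 above the bed top. At joint 0 the lever points from its stud to the tailstock's -x, turned 0.35 rad towards -y; at 1.5 it points from -x turned 1.15 rad towards +y.
- clamp_pivot (a point): Point on the lever's vertical axis at the height of the ball: at x -42, y 0, z 88 of the tailstock; the ball's centre is 70 from it.
- spindle (a joint): How far the spring centre is pulled back, m: 0 fully forward (start), grows towards the tailstock's -y; 0.028 when the handle pin stands at the red line, 0.040 at the back stop. The spring pulls it forward with 11 N at 0, 18 N at the line.
- pull_knob: Black knob on the spring centre's handle pin, which comes up through the slot on top of the tailstock: upright cylinder 22 in diameter, 36 high, its underside (origin) 12 above the slotted plate and 118 above the bed top. The pin below is 9 thick.
- knob_grip (a point): Point on the knob's axis, 20 above its underside, 138 above the bed top: where to grip it. Moves with the spring centre along the tailstock's y.
- red_line (a point): Middle of the red line, 3 wide, across the slotted plate on top of the tailstock, at plate height; axes as the tailstock's. The knob's axis starts 28 to its +y side and must come over it.
- dial_stand: Dial gauge on a magnetic-base stand, standing loose on the bed between the centres: base 50 by 58 by 52, post to 196 high, dial 54 across. Bystander. Origin: centre of its underside.
- oil_can: Red oil can 72 in diameter with a brass spout, 188 high, loose on the bench. Bystander. Origin: centre of its underside.
- gear: Loose steel gear lying flat, 96 in diameter, 36 high with hub. Bystander. Origin: centre of its underside.
- v_block: Dark steel V-block 60 by 45 by 52, standing loose on the bed between the centres. Bystander. Origin: centre of its underside.

How it is judged:
On the way:
1. the clamp lever is swung home while the spring centre is still fully forward (value of joint clamp_lever above 1.3 rad and value of joint spindle below 0.006 m), for 0.2 s.
At the end, for the whole second after the job is handed in: The fingers hold the knob (over 5 N) with the pin within 4 mm of the red line, at rest; clamp lever within 0.2 rad of home; tailstock within 8 mm of its start; bystanders within 20 mm of theirs and none touching the tailstock (value of joint spindle between 0.024 and 0.032 m and velocity of joint spindle below 0.01 m/s and value of joint clamp_lever above 1.3 rad and contact force between the fingers and pull_knob above 5 N and distance of tailstock from where it was at the start of the episode below 0.008 m and contact force between tailstock and dial_stand below 0.5 N and contact force between tailstock and oil_can below 0.5 N and contact force between tailstock and gear below 0.5 N and contact force between tailstock and v_block below 0.5 N and distance of each of dial_stand, oil_can, gear, v_block from where it was at the start of the episode below 0.02 m); the arm keeps its last pose, push and grip.
It fails at once if the tailstock is shifted along the bed by more than 8 mm (distance of tailstock from where it was at the start of the episode above 0.008 m).
It fails at once if a bystander is knocked over or moved by more than 20 mm (distance of any of dial_stand, oil_can, gear, v_block from where it was at the start of the episode above 0.02 m or angle between any of dial_stand, oil_can, gear, v_block's own z axis and vertical above 0.3 rad).
It also fails if it takes over 53 s, if anything falls off the work surface, if the arm or the gripper's body presses on something with over 40 N, if the wrist force passes 120 N, or if a joint passes its speed limit or range.

## Working session

There is one attempt and no reset: what is moved stays moved. The work goes in short steps, Python scripts to look and compute and a tool call to move; the robot and the scene stay as the last step left them, time stands still between calls to the robot, and variables do not carry over. Pictures are saved under pics/ and viewed, at most 10 in all, crops included, and the job is handed in when it is done.

Besides the shell and the picture viewer there is one more tool, called after "Emit:" as name(argument=value, ...), one argument or row to a line, values as JSON. arm_command: Moves the arm, as the interface text tells. Shift numbers are shares of 25 cm and turn numbers shares of 180 degrees, none past 1 either way. Its arguments: {"type":"object","properties":{"commands":{"type":"array"},"claw":{"type":"number"},"grip_force":{"type":"number"}},"required":["commands"]}

```bash
mkdir -p pics
cat > h.py <<'E'
import numpy as np, cv2
from station import *
def ray(cam,uv):
    c=calibration(cam);K=np.array(c["camera_matrix"]);E=np.array(c["extrinsics"])
    d=np.array([c["k1"],0,0,0,0.])
    p=cv2.undistortPoints(np.array([[uv]],float),K,d)[0,0]
    v=E[:3,:3]@np.array([p[0],p[1],1]);return E[:3,3],v/np.linalg.norm(v)
def atz(cam,uv,z):
    o,v=ray(cam,uv);return o+v*(z-o[2])/v[2]
def tri(rs):
    A=sum(np.eye(3)-np.outer(v,v) for o,v in rs);b=sum((np.eye(3)-np.outer(v,v))@o for o,v in rs)
    return np.linalg.solve(A,b)
def save(cam,name):
    im=grab_frame(cam);cv2.imwrite("pics/"+name,im[:,:,::-1]);return im
E
python3 - <<'E'
from h import *
np.set_printoptions(precision=4,suppress=True)
a=save("scene","s0.png");b=save("top","t0.png")
print(get_state())
P={}
for n in ["clamp_ball","clamp_pivot","knob_grip","red_line","tailstock","bed","dial_stand","v_block","oil_can","gear","pull_knob"]:
    r={}
    for c in ["scene","top"]:
        s=spot_point(n,c)
        if s: r[c]=s[0]; 
    print(n,{c:(np.round(x["uv"],1),round(x["score"],2)) for c,x in r.items()}, tri([ray(c,x["uv"]) for c,x in r.items()]) if len(r)>1 else "")
E
```

```text
{'t': 0.1, 'q': array([-0.8489,  0.3593,  0.0111, -0.0003, -1.2241, -0.2881]), 'qd': array([-0.0008,  0.0007,  0.0017, -0.0006,  0.0014,  0.001 ]), 'joint_efforts': array([ -0.0018, -58.4163,  29.375 ,   7.0154,   0.0102,  -0.    ]), 'eef_pos': array([ 0.2835, -0.6121,  0.2257]), 'ee_rot': array([ 3.1401, -0.0002, -2.7079]), 'force': array([-0.0455, -0.0501, -0.3357]), 'moment': array([ 0.0289,  0.0335, -0.051 ]), 'gripper_force': 0.0, 'width': 0.08779465330460545}
clamp_ball {'scene': (array([329.9, 210.4]), 0.72), 'top': (array([318.2, 217.3]), 0.84)} [0.467  0.002  0.1313]
clamp_pivot {'scene': (array([323.5, 291.8]), 0.43), 'top': (array([317.4, 181.4]), 0.72)} [ 0.5708  0.0264 -0.0635]
knob_grip {'scene': (array([307.9, 228.8]), 0.81), 'top': (array([438.4, 274.6]), 0.68)} [ 0.3122 -0.2722 -0.1968]
red_line {'scene': (array([300.6, 230.9]), 0.86), 'top': (array([326.9, 165.2]), 0.77)} [ 0.5762 -0.0114  0.1495]
tailstock {'scene': (array([301.2, 260.2]), 0.87), 'top': (array([322. , 174.6]), 0.95)} [ 0.5783 -0.0063  0.0463]
bed {'scene': (array([325.9, 297.2]), 0.89), 'top': (array([285.9, 167.1]), 0.75)} [ 0.6057  0.0849 -0.0037]
dial_stand {'scene': (array([345.6, 324.8]), 0.84), 'top': (array([231.6, 163.6]), 0.74)} [0.6277 0.1932 0.002 ]
v_block {'scene': (array([379.4, 308.9]), 0.63), 'top': (array([228.2, 167. ]), 0.98)} [0.5921 0.2196 0.0452]
oil_can {'scene': (array([267.3, 176.9]), 0.79), 'top': (array([437.5, 272.8]), 0.7)} [ 0.3494 -0.2957  0.0045]
gear {'scene': (array([461. , 269.1]), 0.7), 'top': (array([179.5, 279.2]), 0.86)} [ 0.3236  0.333  -0.0174]
pull_knob {'top': (array([324.2, 171.9]), 0.58)}
```

Run:
```python
import cv2
a=cv2.imread("pics/s0.png");b=cv2.imread("pics/t0.png")
cv2.imwrite("pics/s0c.png",cv2.resize(a[120:380,200:500],None,fx=2.3,fy=2.3,interpolation=cv2.INTER_CUBIC))
cv2.imwrite("pics/t0c.png",cv2.resize(b[90:310,150:480],None,fx=2.4,fy=2.4,interpolation=cv2.INTER_CUBIC))
```

```text
(no output)
```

View pics/s0c.png

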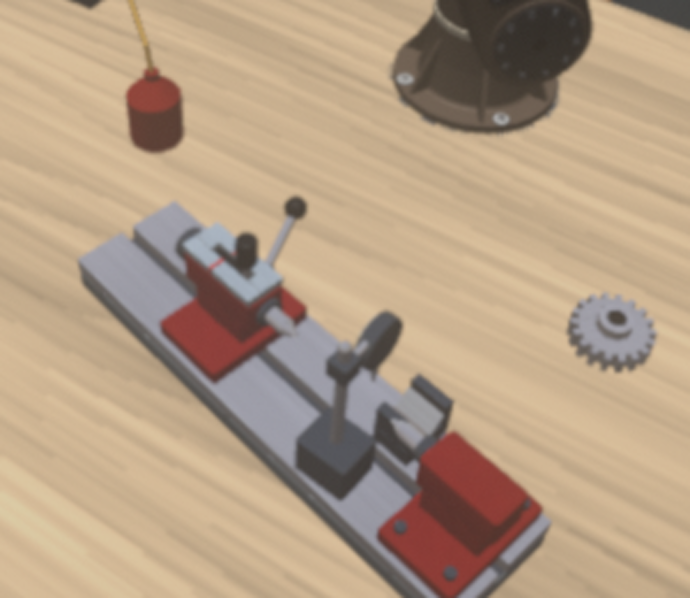

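View pics/t0c.png

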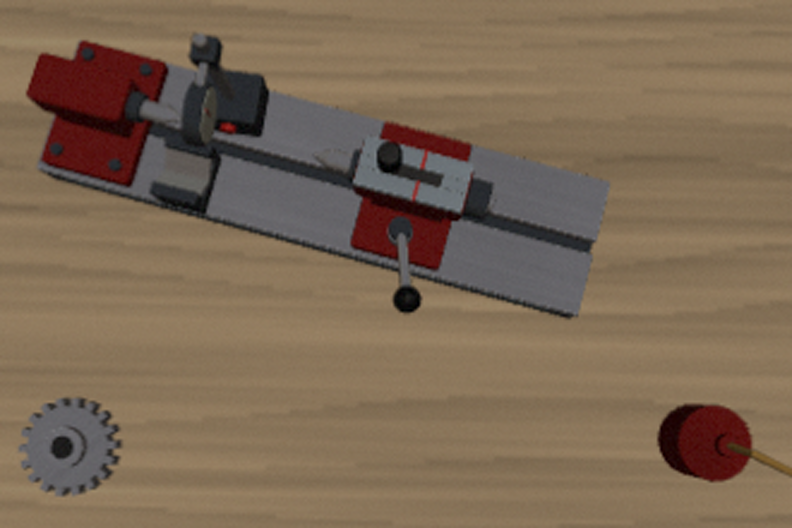

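The scene and top crops show the knob at top pixel (312,155), the clamp stud at (317,186) and the ball at (319.5,214). The dial stand and V-block stand by the headstock, the oil can and gear are on the robot side.

Run:
```python
from h import *
np.set_printoptions(precision=4,suppress=True)
f=lambda u,v:(150+u/2.4,90+v/2.4)
g=lambda u,v:(200+u/2.3,120+v/2.3)
for n,p,z in [("edgeL",(40,170),.05),("edgeR",(573,317),.05),("cornerTR",(608,182),.05),("knobtop",(390,152),.204),("ball",(407,298),.138),("pivot",(400,228),.138),("line1",(427,151),.156),("line2",(416,200),.156),("plate1",(377,136),.156),("plate2",(475,163),.156),("plate3",(462,215),.156),("plate4",(355,186),.156)]:
    print(n,atz("top",f(*p),z)[:2])
print("scene: knobtop",atz("scene",g(247,238),.204),"ball",atz("scene",g(295,207),.138),"line",atz("scene",g(216,265),.156))
print(calibration("wrist")["extrinsics"], calibration("top")["extrinsics"])
```

```text
edgeL [0.6024 0.3678]
edgeR [ 0.4665 -0.1653]
cornerTR [ 0.6032 -0.2013]
knobtop [0.5886 0.0174]
ball [ 0.4729 -0.0002]
pivot [0.536  0.0074]
line1 [ 0.6029 -0.0151]
line2 [ 0.5582 -0.0061]
plate1 [0.6155 0.0297]
plate2 [ 0.5929 -0.058 ]
plate3 [ 0.5456 -0.047 ]
plate4 [0.5696 0.048 ]
scene: knobtop [0.5885 0.0199 0.204 ] ball [0.474  0.0008 0.138 ] line [ 0.599  -0.0103  0.156 ]
[[-0.4206  0.8786  0.2262  0.2231]
 [ 0.9073  0.4075  0.1039 -0.6409]
 [-0.0009  0.2489 -0.9685  0.3837]
 [ 0.      0.      0.      1.    ]] [[ 0.0196 -0.9907  0.1347  0.3883]
 [-0.9997 -0.0216 -0.0141  0.0123]
 [ 0.0169 -0.1344 -0.9908  0.9724]
 [ 0.      0.      0.      1.    ]]
```

```bash
cat >> h.py <<'E'
def to(pos,yaw,p0=None,y0=None):
    s=get_state()
    p0=np.array(s["eef_pos"] if p0 is None else p0); y0=s["ee_rot"][2] if y0 is None else y0
    d=np.array(pos)-p0; X=np.array([np.cos(y0),np.sin(y0)]);Y=np.array([np.sin(y0),-np.cos(y0)])
    dy=(yaw-y0+np.pi)%(2*np.pi)-np.pi
    return np.round([d[:2]@X/.25,d[:2]@Y/.25,-d[2]/.25,-dy/np.pi],3)
E
python3 - <<'E'
from h import *
a=(.345,-.41,.25);b=(.42,-.2,.25)
print(to(a,-2.1)); print(to(b,-1.47,a,-2.1)); print(to((.47,-.05,.25),-1.47,b,-1.47))
E
```

```text
[-0.563  0.632 -0.094 -0.193]
[-0.877  0.165 -0.    -0.201]
[-0.577 -0.259 -0.    -0.   ]
```

Emit:
arm_command(
  commands=[
    {"tx": -0.09, "ty": 0.1, "tz": -0.094, "twist": -0.03},
    {"tx": -0.18, "ty": 0.2, "tz": -0.094, "twist": -0.06},
    {"tx": -0.27, "ty": 0.3, "tz": -0.094, "twist": -0.09},
    {"tx": -0.36, "ty": 0.4, "tz": -0.094, "twist": -0.12},
    {"tx": -0.45, "ty": 0.5, "tz": -0.094, "twist": -0.15},
    {"tx": -0.53, "ty": 0.6, "tz": -0.094, "twist": -0.18},
    {"tx": -0.56, "ty": 0.63, "tz": -0.094, "twist": -0.193},
    {"tx": -0.56, "ty": 0.63, "tz": -0.094, "twist": -0.193},
  ],
  claw=0,
  grip_force=20,
)

```text
t: 1.87
eef_pos: [0.3453, -0.4088, 0.2509]
ee_rot: [-3.14, 0.0, -2.096]
force: [-0.1, -0.6, 0.0]
width: 0.0397
gripper_force: 0.0
```

Emit:
arm_command(
  commands=[
    {"tx": -0.12, "ty": 0.02, "twist": -0.03},
    {"tx": -0.24, "ty": 0.04, "twist": -0.06},
    {"tx": -0.37, "ty": 0.07, "twist": -0.09},
    {"tx": -0.5, "ty": 0.09, "twist": -0.12},
    {"tx": -0.63, "ty": 0.12, "twist": -0.15},
    {"tx": -0.76, "ty": 0.14, "twist": -0.18},
    {"tx": -0.877, "ty": 0.165, "twist": -0.2},
    {"tx": -0.877, "ty": 0.165, "twist": -0.2},
  ],
)

```text
invalid input
```

Run:
```python
from h import *
np.set_printoptions(precision=4,suppress=True)
s=get_state();print(s["eef_pos"],s["ee_rot"],s["width"],s["force"])
print(to((.47,-.055,.25),-1.47))
save("wrist","w1.png")
for n,z in [("clamp_ball",.138),("clamp_pivot",.138),("knob_grip",.188),("red_line",.156)]:
    r=spot_point(n,"wrist")
    for x in r[:1]: print(n,x["uv"],x["score"],atz("wrist",x["uv"],z))
```

```text
[ 0.3453 -0.4088  0.2509] [-3.14    0.0003 -2.0965] 0.03974533007981233 [-0.1161 -0.6181  0.0356]
[-1.474  0.279  0.004 -0.199]
```

View pics/w1.png

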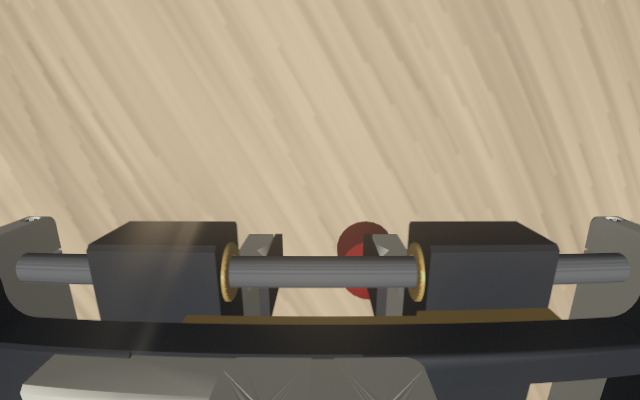

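The wrist picture shows only bench, with the oil can at (365,255) passing below the fingers. The second move was refused, apparently for the missing `tz`, so I'm resending it.

Emit:
arm_command(
  commands=[
    {"tx": -0.12, "ty": 0.02, "tz": 0, "twist": -0.03},
    {"tx": -0.24, "ty": 0.04, "tz": 0, "twist": -0.06},
    {"tx": -0.37, "ty": 0.07, "tz": 0, "twist": -0.09},
    {"tx": -0.5, "ty": 0.09, "tz": 0, "twist": -0.12},
    {"tx": -0.63, "ty": 0.12, "tz": 0, "twist": -0.15},
    {"tx": -0.76, "ty": 0.14, "tz": 0, "twist": -0.18},
    {"tx": -0.877, "ty": 0.165, "tz": 0, "twist": -0.2},
    {"tx": -0.877, "ty": 0.165, "tz": 0, "twist": -0.2},
  ],
)

```text
t: 2.78
eef_pos: [0.4213, -0.1982, 0.2501]
ee_rot: [-3.141, 0.0, -1.468]
force: [0.4, -0.6, -0.7]
width: 0.0003
gripper_force: 0.0
```

Run:
```python
from h import *
np.set_printoptions(precision=4,suppress=True)
s=get_state();print(s["eef_pos"],s["ee_rot"],s["width"],s["force"])
print(to((.47,-.05,.25),-1.47))
# re-check with networks (boxes) on fixed cams
for c in ["top","scene"]:
    grab_frame(c)
    for n,z in [("clamp_ball",.138),("clamp_pivot",.138),("knob_grip",.188),("red_line",.156)]:
        for x in spot_point(n,c)[:2]: print(c,n,x["uv"],x["score"],atz(c,x["uv"],z))
```

```text
[ 0.4213 -0.1982  0.2501] [-3.1409  0.0004 -1.4681] 0.000279594361872632 [ 0.3981 -0.6034 -0.73  ]
[-0.57  -0.254  0.     0.001]
top clamp_ball [285.3, 165.3] 0.65 [0.5778 0.0763 0.138 ]
top knob_grip [316.8, 155.8] 0.7 [0.5878 0.0086 0.188 ]
top red_line [325.7, 164.8] 0.58 [ 0.5768 -0.0108  0.156 ]
top red_line [285.5, 165.9] 0.46 [0.5724 0.0745 0.156 ]
scene clamp_ball [330.5, 211.0] 0.7 [0.4737 0.0072 0.138 ]
scene clamp_pivot [312.7, 231.3] 0.52 [0.5522 0.0088 0.138 ]
scene knob_grip [306.6, 232.0] 0.83 [0.5981 0.0243 0.188 ]
scene knob_grip [301.7, 262.1] 0.69 [0.6712 0.0633 0.188 ]
scene red_line [299.0, 232.4] 0.58 [ 0.5857 -0.0058  0.156 ]
```

Emit:
arm_command(
  commands=[
    {"tx": -0.13, "ty": -0.06, "tz": 0, "twist": 0},
    {"tx": -0.27, "ty": -0.12, "tz": 0, "twist": 0},
    {"tx": -0.4, "ty": -0.18, "tz": 0, "twist": 0},
    {"tx": -0.5, "ty": -0.22, "tz": 0.06, "twist": 0},
    {"tx": -0.58, "ty": -0.25, "tz": 0.18, "twist": 0},
    {"tx": -0.588, "ty": -0.25, "tz": 0.32, "twist": 0},
    {"tx": -0.588, "ty": -0.25, "tz": 0.46, "twist": 0},
    {"tx": -0.588, "ty": -0.25, "tz": 0.496, "twist": 0},
  ],
)

```text
t: 3.95
eef_pos: [0.4647, -0.0486, 0.1216]
ee_rot: [3.135, -0.0, -1.474]
force: [-1.8, -0.7, -0.6]
width: 0.0006
gripper_force: 0.0
```

Run:
```python
from h import *
np.set_printoptions(precision=4,suppress=True)
s=get_state();print(s["eef_pos"],s["ee_rot"],s["force"])
a=save("scene","s1.png");b=save("top","t1.png")
A=cv2.resize(a[160:290,250:400],(560,485));B=cv2.resize(b[130:250,270:380],(0,0),fx=4,fy=4)
cv2.imwrite("pics/c1.png",cv2.resize(np.hstack([A[:480],B[:480]]),(800,384))[:,:,::-1])
piv=np.array([.543,.007]);X=np.array([.969,-.247]);Y=np.array([.247,.969])
def wp(phi,off=.022,r=.078):
    R=-np.cos(phi)*X+np.sin(phi)*Y; T=np.sin(phi)*X+np.cos(phi)*Y
    p=piv+r*R-off*T; return (*p,.126),np.arctan2(-T[1],-T[0])
ps=[wp(f) for f in np.linspace(-.35,1.15,16)]
for base,rng in [(None,range(0,7)),(6,range(7,12)),(11,range(12,16))]:
    k={} if base is None else dict(p0=ps[base][0],y0=ps[base][1])
    for i in rng: print(i,np.round(-.35+.1*i,2),np.round(ps[i][0],3),to(*ps[i],**k))
```

```text
[ 0.4647 -0.0486  0.1216] [ 3.1346 -0.0002 -1.4737] [-1.8067 -0.6547 -0.5727]
0 -0.35 [ 0.468 -0.023  0.126] [-0.104 -0.014 -0.005 -0.001]
1 -0.25 [ 0.465 -0.015  0.126] [-0.136 -0.007 -0.005  0.031]
2 -0.15 [ 0.463 -0.007  0.126] [-0.168 -0.003 -0.005  0.063]
3 -0.05 [0.462 0.001 0.126] [-0.2   -0.002 -0.005  0.094]
4 0.05 [0.462 0.009 0.126] [-0.233 -0.004 -0.005  0.126]
5 0.15 [0.463 0.017 0.126] [-0.265 -0.01  -0.005  0.158]
6 0.25 [0.464 0.025 0.126] [-0.296 -0.018 -0.005  0.19 ]
7 0.35 [0.466 0.033 0.126] [-0.032  0.007 -0.     0.032]
8 0.45 [0.469 0.04  0.126] [-0.064  0.011 -0.     0.064]
9 0.55 [0.473 0.048 0.126] [-0.096  0.012 -0.     0.095]
10 0.65 [0.477 0.054 0.126] [-0.128  0.01  -0.     0.127]
11 0.75 [0.482 0.061 0.126] [-0.16   0.004 -0.     0.159]
12 0.85 [0.488 0.067 0.126] [-0.032  0.007 -0.     0.032]
13 0.95 [0.494 0.072 0.126] [-0.064  0.011 -0.     0.064]
14 1.05 [0.501 0.076 0.126] [-0.096  0.012 -0.     0.095]
15 1.15 [0.508 0.08  0.126] [-0.128  0.01  -0.     0.127]
```

View pics/c1.png

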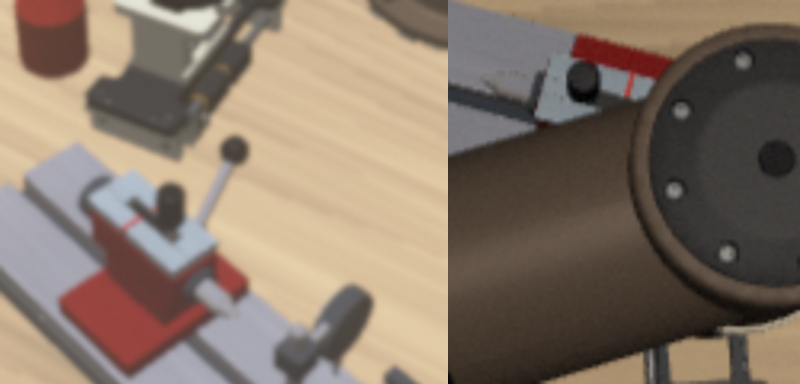

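The scene crop shows the gripper behind the tailstock, with the ball at (235,150) free and ahead of it. The knob stands clear.

Emit:
arm_command(
  commands=[
    {"tx": -0.06, "ty": -0.01, "tz": -0.005, "twist": 0},
    {"tx": -0.104, "ty": -0.014, "tz": -0.005, "twist": 0},
    {"tx": -0.136, "ty": -0.007, "tz": -0.005, "twist": 0.031},
    {"tx": -0.168, "ty": -0.003, "tz": -0.005, "twist": 0.063},
    {"tx": -0.2, "ty": -0.002, "tz": -0.005, "twist": 0.094},
    {"tx": -0.233, "ty": -0.004, "tz": -0.005, "twist": 0.126},
    {"tx": -0.265, "ty": -0.01, "tz": -0.005, "twist": 0.158},
    {"tx": -0.296, "ty": -0.018, "tz": -0.005, "twist": 0.19},
  ],
)

```text
t: 4.72
eef_pos: [0.4661, 0.0257, 0.1295]
ee_rot: [-3.139, 0.001, -2.075]
force: [1.6, -5.6, 0.6]
width: 0.0004
gripper_force: 2.0
```

Run:
```python
from h import *
np.set_printoptions(precision=4,suppress=True)
s=get_state();print(s["eef_pos"],s["ee_rot"],s["force"],s["moment"])
a=save("scene","s2.png");cv2.imwrite("pics/c2.png",cv2.resize(a[160:290,250:400],(0,0),fx=4,fy=4)[:,:,::-1])
```

```text
[0.4661 0.0257 0.1295] [-3.139   0.0012 -2.075 ] [ 1.5749 -5.6356  0.5513] [-1.8714 -0.4125 -0.0739]
```

View pics/c2.png

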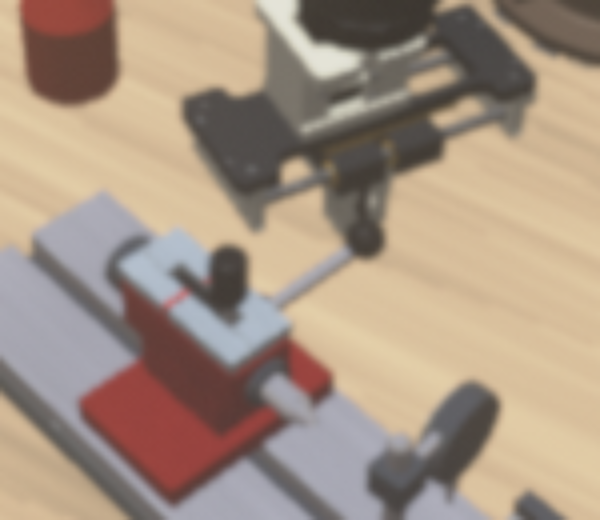

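The crop shows the fingers behind the ball at (365,238), with the lever swinging and the tailstock unmoved. Continuing along the arc.

Emit:
arm_command(
  commands=[
    {"tx": -0.032, "ty": 0.007, "tz": 0, "twist": 0.032},
    {"tx": -0.064, "ty": 0.011, "tz": 0, "twist": 0.064},
    {"tx": -0.096, "ty": 0.012, "tz": 0, "twist": 0.095},
    {"tx": -0.128, "ty": 0.01, "tz": 0, "twist": 0.127},
    {"tx": -0.145, "ty": 0.007, "tz": 0, "twist": 0.143},
    {"tx": -0.16, "ty": 0.004, "tz": 0, "twist": 0.159},
    {"tx": -0.16, "ty": 0.004, "tz": 0, "twist": 0.159},
    {"tx": -0.16, "ty": 0.004, "tz": 0, "twist": 0.159},
  ],
)

```text
t: 5.43
eef_pos: [0.4837, 0.0613, 0.1285]
ee_rot: [-3.141, 0.001, -2.567]
force: [-1.9, -1.0, 2.5]
width: 0.0004
gripper_force: 1.0
```

Emit:
arm_command(
  commands=[
    {"tx": -0.016, "ty": 0.004, "tz": 0, "twist": 0.016},
    {"tx": -0.032, "ty": 0.007, "tz": 0, "twist": 0.032},
    {"tx": -0.064, "ty": 0.011, "tz": 0, "twist": 0.064},
    {"tx": -0.08, "ty": 0.012, "tz": 0, "twist": 0.08},
    {"tx": -0.096, "ty": 0.012, "tz": 0, "twist": 0.095},
    {"tx": -0.112, "ty": 0.011, "tz": 0, "twist": 0.11},
    {"tx": -0.112, "ty": 0.011, "tz": 0, "twist": 0.11},
    {"tx": -0.112, "ty": 0.011, "tz": 0, "twist": 0.11},
  ],
)

```text
t: 6.1
eef_pos: [0.5051, 0.0785, 0.1278]
ee_rot: [3.142, -0.0, -2.912]
force: [-3.5, -2.9, 4.0]
width: 0.0007
gripper_force: 2.0
```

Run:
```python
from h import *
np.set_printoptions(precision=4,suppress=True)
s=get_state();print(s["eef_pos"],s["ee_rot"],s["force"],s["moment"])
a=save("scene","s3.png");cv2.imwrite("pics/c3.png",cv2.resize(a[160:290,250:400],(0,0),fx=4,fy=4)[:,:,::-1])
```

```text
[0.5051 0.0785 0.1278] [ 3.1415 -0.0001 -2.9123] [-3.4808 -2.8645  4.0134] [-0.9183  1.2932 -0.0471]
```

View pics/c3.png

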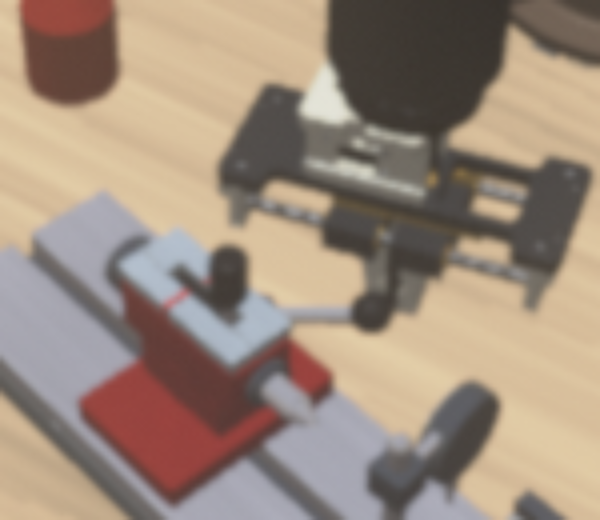

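The ball is at crop (372,312), scene pixel (343,238). I'll work out the lever angle from that.

```bash
cat >> h.py <<'E'
X=np.array([.969,-.247]);Y=np.array([.247,.969]);piv=np.array([.543,.007])
def ang(b):
    d=np.array(b[:2])-piv; return np.arctan2(d@Y,-(d@X))+.35, np.linalg.norm(d)
E
python3 - <<'E'
from h import *
b=atz("scene",(250+372/4,160+312/4),.138);print(b,ang(b))
b=atz("scene",(250+365/4,160+238/4),.138);print(b,ang(b))
s=get_state();yaw=-2.97
for d in (.006,.012,.018): 
    print(to((s["eef_pos"][0]+d*.985,s["eef_pos"][1]+d*.17,s["eef_pos"][2]),yaw))
E
```

```text
[0.53000301 0.0777332  0.138     ] (np.float64(1.4894897966220522), np.float64(0.07191736830032011))
[0.48296715 0.04360721 0.138     ] (np.float64(0.6479972929179936), np.float64(0.07031380376643293))
[-0.024 -0.001 -0.     0.018]
[-0.048 -0.003 -0.     0.018]
[-0.072 -0.004 -0.     0.018]
```

Emit:
arm_command(
  commands=[
    {"tx": -0.008, "ty": 0, "tz": 0, "twist": 0.01},
    {"tx": -0.016, "ty": 0, "tz": 0, "twist": 0.018},
    {"tx": -0.024, "ty": 0, "tz": 0, "twist": 0.018},
    {"tx": -0.024, "ty": 0, "tz": 0, "twist": 0.018},
    {"tx": -0.024, "ty": 0, "tz": 0, "twist": 0.018},
    {"tx": -0.024, "ty": 0, "tz": 0, "twist": 0.018},
    {"tx": -0.024, "ty": 0, "tz": 0, "twist": 0.018},
    {"tx": -0.024, "ty": 0, "tz": 0, "twist": 0.018},
  ],
)

```text
t: 6.82
eef_pos: [0.5069, 0.0792, 0.127]
ee_rot: [3.142, -0.007, -2.97]
force: [-20.2, 2.2, 13.9]
width: 0.0004
gripper_force: 9.7
```

Emit:
arm_command(
  commands=[
    {"tx": 0.03, "ty": 0, "tz": 0, "twist": 0},
    {"tx": 0.12, "ty": 0, "tz": 0, "twist": 0},
    {"tx": 0.16, "ty": 0, "tz": -0.08, "twist": 0},
    {"tx": 0.16, "ty": 0, "tz": -0.22, "twist": 0},
    {"tx": 0.16, "ty": 0, "tz": -0.36, "twist": 0.03},
    {"tx": 0.16, "ty": 0, "tz": -0.5, "twist": 0.07},
    {"tx": 0.16, "ty": 0, "tz": -0.53, "twist": 0.1},
    {"tx": 0.16, "ty": 0, "tz": -0.53, "twist": 0.135},
  ],
  claw=0.6,
  grip_force=40,
)

```text
t: 7.48
eef_pos: [0.4741, 0.0746, 0.264]
ee_rot: [3.135, 0.007, 2.885]
force: [-0.1, -0.3, -0.7]
width: 0.0482
gripper_force: 0.0
```

Run:
```python
from h import *
np.set_printoptions(precision=4,suppress=True)
s=get_state();print(s["eef_pos"],s["ee_rot"],s["force"],s["width"])
a=save("scene","s4.png");b=save("top","t4.png");w=save("wrist","w4.png")
A=cv2.resize(a[160:290,250:400],(460,400));B=cv2.resize(b[130:230,265:365],(400,400))
cv2.imwrite("pics/c4.png",cv2.resize(np.hstack([A,B]),(800,372))[:,:,::-1])
for n,z in [("knob_grip",.188),("red_line",.156)]:
    for c in ["scene","top","wrist"]:
        for x in spot_point(n,c)[:1]: print(c,n,x["uv"],x["score"],atz(c,x["uv"],z))
print(to((.5885,.018,.25),2.89))
```

```text
[0.4741 0.0746 0.264 ] [3.1353 0.0069 2.8854] [-0.0848 -0.3258 -0.6774] 0.048206734102894444
scene knob_grip [309.4, 228.0] 0.73 [0.585  0.0226 0.188 ]
top knob_grip [314.9, 153.7] 0.42 [0.5922 0.0126 0.188 ]
scene red_line [302.8, 233.8] 0.84 [0.5843 0.0038 0.156 ]
[-0.508 -0.098  0.038 -0.   ]
```

View pics/c4.png

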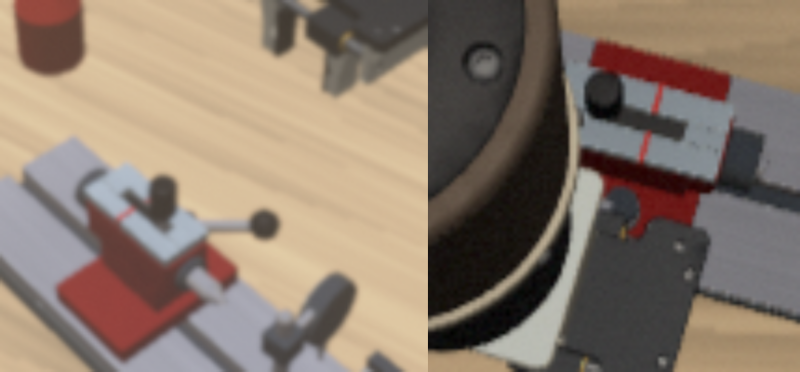

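Lever is home with the ball at (263,224) in the scene half. The knob top shows at about (604,92) in the top half, still forward of the red line. Now over the knob and down.

Emit:
arm_command(
  commands=[
    {"tx": -0.13, "ty": -0.025, "tz": 0.01, "twist": 0},
    {"tx": -0.26, "ty": -0.05, "tz": 0.02, "twist": 0},
    {"tx": -0.39, "ty": -0.075, "tz": 0.038, "twist": 0},
    {"tx": -0.508, "ty": -0.098, "tz": 0.038, "twist": 0},
    {"tx": -0.508, "ty": -0.098, "tz": 0.038, "twist": 0},
    {"tx": -0.508, "ty": -0.098, "tz": 0.038, "twist": 0},
    {"tx": -0.508, "ty": -0.098, "tz": 0.038, "twist": 0},
    {"tx": -0.508, "ty": -0.098, "tz": 0.038, "twist": 0},
  ],
)

```text
t: 8.6
eef_pos: [0.5879, 0.018, 0.2504]
ee_rot: [3.142, -0.0, 2.888]
force: [0.4, -0.1, -0.6]
width: 0.0528
gripper_force: 0.0
```

Run:
```python
from h import *
np.set_printoptions(precision=4,suppress=True)
s=get_state();print(s["eef_pos"],s["ee_rot"],s["force"],s["width"])
w=save("wrist","w5.png");a=save("scene","s5.png")
A=cv2.resize(a[160:290,250:400],(415,360));B=cv2.resize(w,(0,0),fx=.6,fy=.6)
B=cv2.copyMakeBorder(B,0,120,0,0,cv2.BORDER_CONSTANT)
cv2.imwrite("pics/c5.png",np.hstack([A,B])[:,:,::-1])
print(A.shape,B.shape)
```

```text
[0.5879 0.018  0.2504] [ 3.1416 -0.0002  2.8881] [ 0.3876 -0.1025 -0.5982] 0.052843524100488
(360, 415, 3) (360, 384, 3)
```

View pics/c5.png

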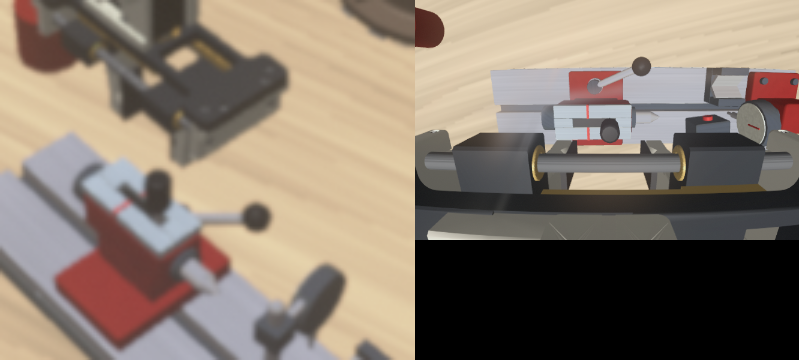

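The wrist half shows the knob at (610,130), midway between the two fingers along their closing line. I'll check the depth numerically.

Run:
```python
from h import *
np.set_printoptions(precision=4,suppress=True)
print(atz("wrist",((610-415)/.6,127/.6),.204))
for n,z in [("pull_knob",.168),("knob_grip",.188),("clamp_ball",.138)]:
    for x in spot_point(n,"wrist")[:2]: print(n,x["uv"],x["score"],atz("wrist",x["uv"],z))
print(to((.588,.018,.169),2.89))
```

```text
[0.5809 0.0211 0.204 ]
pull_knob [322.1, 207.9] 0.77 [0.5878 0.0174 0.168 ]
knob_grip [325.0, 214.8] 0.71 [0.5878 0.0195 0.188 ]
clamp_ball [377.4, 112.0] 0.9 [0.5317 0.0765 0.138 ]
[ 0.001 -0.001  0.328 -0.001]
```

Emit:
arm_command(
  commands=[
    {"tx": 0, "ty": 0, "tz": 0.06, "twist": 0},
    {"tx": 0, "ty": 0, "tz": 0.12, "twist": 0},
    {"tx": 0, "ty": 0, "tz": 0.18, "twist": 0},
    {"tx": 0, "ty": 0, "tz": 0.24, "twist": 0},
    {"tx": 0, "ty": 0, "tz": 0.29, "twist": 0},
    {"tx": 0, "ty": 0, "tz": 0.32, "twist": 0},
    {"tx": 0, "ty": 0, "tz": 0.325, "twist": 0},
    {"tx": 0, "ty": 0, "tz": 0.325, "twist": 0},
  ],
)

```text
t: 9.52
eef_pos: [0.5885, 0.0178, 0.1691]
ee_rot: [-3.141, -0.0, 2.888]
force: [0.9, -0.3, -0.4]
width: 0.0527
gripper_force: 0.0
```

Emit:
arm_command(
  commands=[
    {"tx": 0, "ty": 0, "tz": 0, "twist": 0},
    {"tx": 0, "ty": 0, "tz": 0, "twist": 0},
    {"tx": 0, "ty": 0, "tz": 0, "twist": 0},
    {"tx": 0, "ty": 0, "tz": 0, "twist": 0},
    {"tx": 0, "ty": 0, "tz": 0, "twist": 0},
    {"tx": 0, "ty": 0, "tz": 0, "twist": 0},
    {"tx": 0, "ty": 0, "tz": 0, "twist": 0},
    {"tx": 0, "ty": 0, "tz": 0, "twist": 0},
  ],
  claw=0,
  grip_force=45,
)

```text
t: 10.18
eef_pos: [0.589, 0.0189, 0.1694]
ee_rot: [3.14, 0.001, 2.888]
force: [-0.1, 5.0, 1.1]
width: 0.0209
gripper_force: 45.0
```

Emit:
arm_command(
  commands=[
    {"tx": 0, "ty": -0.015, "tz": 0, "twist": 0},
    {"tx": 0, "ty": -0.03, "tz": 0, "twist": 0},
    {"tx": 0, "ty": -0.045, "tz": 0, "twist": 0},
    {"tx": 0, "ty": -0.06, "tz": 0, "twist": 0},
    {"tx": 0, "ty": -0.075, "tz": 0, "twist": 0},
    {"tx": 0, "ty": -0.09, "tz": 0, "twist": 0},
    {"tx": 0, "ty": -0.105, "tz": 0, "twist": 0},
    {"tx": 0, "ty": -0.115, "tz": 0, "twist": 0},
  ],
)

```text
t: 10.85
eef_pos: [0.5828, -0.0063, 0.1694]
ee_rot: [3.135, 0.002, 2.888]
force: [0.0, 18.2, 0.4]
width: 0.0211
gripper_force: 45.0
```

Emit:
arm_command(
  commands=[
    {"tx": 0, "ty": 0, "tz": 0, "twist": 0},
    {"tx": 0, "ty": 0, "tz": 0, "twist": 0},
    {"tx": 0, "ty": 0, "tz": 0, "twist": 0},
    {"tx": 0, "ty": 0, "tz": 0, "twist": 0},
    {"tx": 0, "ty": 0, "tz": 0, "twist": 0},
    {"tx": 0, "ty": 0, "tz": 0, "twist": 0},
    {"tx": 0, "ty": 0, "tz": 0, "twist": 0},
    {"tx": 0, "ty": 0, "tz": 0, "twist": 0},
  ],
)

```text
t: 11.52
eef_pos: [0.5829, -0.0062, 0.1694]
ee_rot: [3.136, 0.002, 2.888]
force: [0.8, 16.7, 1.3]
width: 0.0209
gripper_force: 45.0
```

Run:
```python
from h import *
np.set_printoptions(precision=4,suppress=True)
s=get_state();p=s["eef_pos"];print(p,s["force"],s["width"],s["gripper_force"],"pull",(p[:2]-[.589,.0189])@-Y)
w=save("wrist","w6.png");a=save("scene","s6.png");b=save("top","t6.png")
A=cv2.resize(a[180:260,260:350],(450,400));B=cv2.resize(w[100:300,230:405],(350,400))
cv2.imwrite("pics/c6.png",np.hstack([A,B])[:,:,::-1])
for c in ["wrist","scene"]:
  for n,z in [("pull_knob",.168),("knob_grip",.188),("red_line",.156),("clamp_ball",.138)]:
    for x in spot_point(n,c)[:1]: print(c,n,x["uv"],x["score"],atz(c,x["uv"],z))
```

```text
[ 0.5829 -0.0062  0.1694] [ 0.788  16.6994  1.2732] 0.020913733675701308 44.9998181842966 pull 0.02583382396967144
wrist pull_knob [320.9, 250.7] 0.82 [ 0.5823 -0.0075  0.168 ]
wrist red_line [316.6, 242.3] 0.55 [ 0.5819 -0.0097  0.156 ]
wrist clamp_ball [446.1, 108.1] 0.86 [0.531  0.0768 0.138 ]
scene knob_grip [300.5, 221.3] 0.62 [ 0.5797 -0.0051  0.188 ]
scene red_line [300.1, 233.5] 0.86 [ 0.587  -0.0018  0.156 ]
scene clamp_ball [343.3, 239.1] 0.45 [0.5324 0.0801 0.138 ]
```

View pics/c6.png

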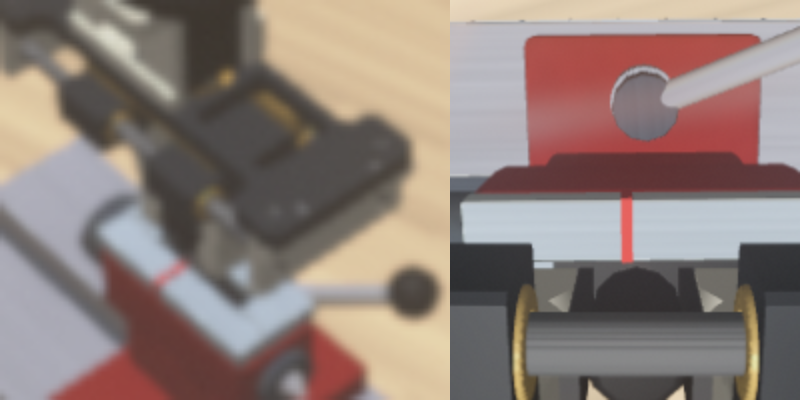

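The wrist half shows the red line at x≈627 and the knob held at x≈636, so it is slightly short of the line.

Run:
```python
from h import *
p=get_state()["eef_pos"]
for u,v in [(627,200),(627,258)]:
    q=atz("wrist",(230+(u-450)/2,100+v/2),.156);print(q,"remaining",(p[:2]-q[:2])@Y)
```

```text
[ 0.55931781 -0.00277891  0.156     ] remaining 0.002485567816731572
[ 0.57478695 -0.00682607  0.156     ] remaining 0.0025863879361720183
```

Both measurements agree that about 2.3 mm remain.

Emit:
arm_command(
  commands=[
    {"tx": 0, "ty": -0.005, "tz": 0, "twist": 0},
    {"tx": 0, "ty": -0.009, "tz": 0, "twist": 0},
    {"tx": 0, "ty": -0.009, "tz": 0, "twist": 0},
    {"tx": 0, "ty": -0.009, "tz": 0, "twist": 0},
    {"tx": 0, "ty": -0.009, "tz": 0, "twist": 0},
    {"tx": 0, "ty": -0.009, "tz": 0, "twist": 0},
    {"tx": 0, "ty": -0.009, "tz": 0, "twist": 0},
    {"tx": 0, "ty": -0.009, "tz": 0, "twist": 0},
  ],
)

```text
t: 12.73
eef_pos: [0.5823, -0.0083, 0.1695]
ee_rot: [3.135, 0.002, 2.888]
force: [0.4, 19.0, 0.8]
width: 0.0209
gripper_force: 45.0
```

Run:
```python
from h import *
s=get_state();p=s["eef_pos"];print(p,s["force"],s["width"],s["gripper_force"],"pull",(p[:2]-[.589,.0189])@-Y)
w=grab_frame("wrist").astype(int)
m=(w[:,:,0]>190)&(w[:,:,1]<130)&(w[:,:,2]<130)
m[:200]=0;m[230:]=0
v,u=np.nonzero(m);print(len(u),u.mean(),u.std(),v.mean())
q=atz("wrist",(u.mean(),v.mean()),.156);print("remaining",(p[:2]-q[:2])@Y)
for x in spot_point("clamp_ball","wrist")[:1]: print(ang(atz("wrist",x["uv"],.138)))
```

```text
[ 0.58232645 -0.00826967  0.16945109] [ 0.44821308 18.9891521   0.81546418] 0.02094576658679964 44.99972468067426 pull 0.027975774171842452
241 414.7427385892116 119.1004327014749 216.61410788381744
remaining -0.04874183707436326
(np.float64(1.4966606070107389), np.float64(0.06966004925575185))
```

The pull measures 28.0 mm, the spring force is about 18–19 N as expected at the line, and the lever is at 1.50 rad. The colour-mask check caught other red parts, so I'm ignoring it. Handing in.

```bash
python3 -c "
from station import *
print(job_done())"
```

```text
the job is handed in; nothing more can be done
None
```

I handed the job in with the clamp lever fully home (about 1.50 rad) and the knob gripped at 45 N, pulled back 28.0 mm to the red line; the hand-in reported no verdict, and I saw no sign of the tailstock or the other things moving.

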